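Line up the plaster moulds for pouring

ROBOT

A 6-joint arm with a two-finger parallel gripper is mounted at the origin on the work surface. World frame = base frame: x ahead of the robot, y to its left, z up, the work surface at z = 0. Lengths are in m, angles in rad, forces in N, time in s.
With the tool pointing down it reaches from about 0.375 to 0.9 m from the base axis. Payload 3.1 kg.
Tool frame: the origin (TCP) lies between the finger pads; the fingertips stand 22 mm ahead of it and the grasp point (between the pads) lies 3 mm ahead of it; z points along the fingers, y is the line along which they close (so a half turn about z gives the same grasp; the last joint's range is limited). The gripper opens to 87 mm and grips with 3 to 60 N. Pads are 19 mm wide; open, the fingers measure 117 mm over their backs; the gripper's body (75 mm by 190 mm) begins 51 mm behind the grasp point.
Start: joints at [1.137, 0.527, 1.433, -0, 1.181, -0.178], TCP at [0.157, 0.605, 0.245] pointing down, gripper open.
Joint ranges: [-3.08, 3.08], [-0.75, 2.2], [0.22, 2.44], [-1.43, 4.57], [0, 2.65], [-2.85, 2.85]. Speed limits (rad/s): [2.79, 2.79, 3.14, 3.14, 3.14, 3.14].

INTERFACE

Orientations are given as a unit quaternion [x, y, z, w].
In Python, from rig import get_obs, camera, get_calibration, hand_in, cut_out gives the robot as it stands.
- The arm moves only by the shell command python3 -m inch 'ROWS' [OPENING] [FORCE]. ROWS is JSON, one flat list of numbers, 6 for each row, row after row: the shift along the tool's x, y, z scaled (see below), then the turn, a rotation vector about the tool's x, y, z scaled (see below). A call has 1 to 20 rows; each row is the pose to reach, as a shift and turn from the pose commanded when the call began, along the tool's axes at that moment; what a row does not reach only later rows make up. The controller multiplies each number of a shift by 0.08 m and each number of a turn by 90 degrees. A row lasts 1/12 s, in which the tool goes at most 41.7 mm and 7.16 degrees, less where a joint would pass 70% of its speed; a pose out of reach is approached as far as the arm can. A call with a number of a shift or a turn outside -1 to 1 is refused whole. A call with a gripper value outside its range is refused whole. OPENING is the finger opening in mm, from 0 to 87, set as the call begins (- or left out, the last holds). The fingers move at their own pace and stop on an object; FORCE is the grip in N (left out, the last holds). Time passes only in rows, so rows that repeat a pose let the fingers close. It gives the time, the measured TCP pose, the force, the opening and the grip force at its end, in the units of the state.
- get_obs(): the state, without advancing time (a new reading comes with each control period).
- camera(name): name is "scene" or "top" or "wrist"; returns the picture (400x640x3 uint8, red, green, blue); there is no depth.
- get_calibration(name): a dict with "vertical_fov" (degrees; the focal length in pixels is half the picture's height over the tangent of half this angle, whatever the lens; pixels are square), "cx", "cy" (the principal point, pixels), "D" ([k1, k2, p1, p2, k3] as OpenCV has them; the pictures are not rectified), "T" (4x4, takes a point from camera to world coordinates). Camera axes: x right, y down, z forward; pixel columns grow to the right and rows downward; lengths in m; the calibration is good to about 2 mm. A picture is of the moment at which its call begins: read the wrist's pose just before it. get_calibration takes no time and is no camera call; for the wrist camera it gives the pose at the moment of the call.
- hand_in(): hands the job in; it is judged then, once.
Trained networks look in the newest picture that a camera, given by its name, has taken for a name from the list of things; names that differ only in an ending like _2 or _b are one class to them, and where a whole thing is asked for, a point or a joint stands for the part that bears it (a point fixed in the world has none). Each returns a list of dicts, best first, with "conf" (0 to 1); they miss things now and then, are a little off and sometimes report something else, mostly with a low value. They report only what shows in the picture. A call takes as long as a camera call. They do not tell look-alikes from the thing itself.
- cut_out(camera, thing): "region" (400x640 bool, what is visible of it) and "bbox" ([left, top, right, bottom] in pixels, round what is visible of it).
The state is a dict: "time": time; "q": joint angles; "joint_velocities": joint speeds; "joint_torque": joint torques, N m; "position": TCP position; "tool_rot": TCP orientation; "ft_force": force on the tool from outside, world axes, zero at the start; "moment": the same for the moment, N m; "grip_width": finger opening in m; "grip_force": force on a finger pad.
Only numpy, scipy, OpenCV 4.12 (cv2) and the standard library are available. Lean on these libraries where they do the work, as an engineer would, in place of code of your own. Each camera call takes 0.05 s, during which the arm holds its last target. There are 200 camera calls.

TASK

Take the wooden straightedge by its grip and, with its blade, slide the ragged row of four plaster moulds up against the sprung stop bar, until all four bear on it together and the bar visibly begins to give, so that their pouring holes stand in one straight line; press gently, for the bar's clamps slip if it is shoved hard, and keep the hand itself off the moulds. Then lay the straightedge back flat on its cork mat as it was and let go, leaving the moulds standing square to the bar and everything else on the bench alone.

Things in the scene. Friction and masses are not known exactly. Their poses are not given: they have to be found in the camera images.
- rack: Fixed steel stop. Origin on the bench, below the middle of its bar; +x is the pushing direction (moulds to bar), y runs along the bar. Bar 300 mm long, 12 mm thick, 4 to 40 mm above the bench, its front face square to x. The bar is adjustable: at rest that face lies anywhere from x = -10 to +10 mm, which this pose does NOT tell; feel or see it. Two bracket feet lie behind the bar.
- rack_late (a point): Point of the rack at x = +10 mm, 22 mm above the bench: the farthest place the bar's front face can be at rest. The bar sits on rubber buffers: it gives back along x about 1 mm per 5 N (8 mm at most) and springs forward when released. Its clamps slip (a failure) above 25 N on the rack in all; a firm seat needs over 6 N on it, beyond the 3 to 8 N it takes just to slide the four moulds.
- mat: Cork mat fixed to the bench, 120 x 310 x 4 mm, on which the straightedge lies. Its origin is on the bench, below the place of the straightedge's origin; the mat reaches from x = -30 to +90 mm and y = +-155 mm of it.
- straightedge: Beech straightedge, loose, 350 g. Origin on its underside, under the middle of the upright grip fin: 18 mm thick (x), 80 mm long (y), 76 mm high; take it across the 18 mm from above. +x points to the blade, away from the robot at the start, lying flat on the mat. Centre of mass about 40 mm ahead of the fin. A web 10 mm high, 100 mm wide joins both. In pushing the blade tends to dip and drag on the bench.
- blade (a point): Middle of the straightedge's working face, which looks to its +x: 70 mm ahead of its origin, 15 mm above its underside. The blade is 280 mm long (y), 30 mm high from the underside, 10 mm thick.
- mould1: White plaster mould block with a dark pouring hole on top, loose, 110 to 225 g: 50 mm deep (x), 46 mm wide (y), 62 mm high. Origin at the centre of its underside; x points about along rack x. The four stand as a ragged row on the bench before the bar, in any order, centres 45 to 80 mm short of the rack origin, each turned by up to 0.1 rad.
- mould2: White plaster mould block with a dark pouring hole on top, loose, 110 to 225 g: 50 mm deep (x), 52 mm wide (y), 70 mm high. Origin at the centre of its underside; x points about along rack x. The four stand as a ragged row on the bench before the bar, in any order, centres 45 to 80 mm short of the rack origin, each turned by up to 0.1 rad.
- mould3: White plaster mould block with a dark pouring hole on top, loose, 110 to 225 g: 50 mm deep (x), 44 mm wide (y), 55 mm high. Origin at the centre of its underside; x points about along rack x. The four stand as a ragged row on the bench before the bar, in any order, centres 45 to 80 mm short of the rack origin, each turned by up to 0.1 rad.
- mould4: White plaster mould block with a dark pouring hole on top, loose, 110 to 225 g: 50 mm deep (x), 50 mm wide (y), 66 mm high. Origin at the centre of its underside; x points about along rack x. The four stand as a ragged row on the bench before the bar, in any order, centres 45 to 80 mm short of the rack origin, each turned by up to 0.1 rad.
- figurine: Bronze figurine on a round foot, 48 mm across, 140 mm high, beside the +y end of the row, 205 mm from the rack's middle. Origin under it at its foot; bystander, leave it alone.
- jar: Amber glass jar with steel lid, 52 mm across, 75 mm high, beside the -y end of the row. Origin under it at its foot; bystander, leave it alone.
- pot: Open steel pot, 72 mm across, 70 mm high, beyond the +y end of the mat. Origin under it at its foot; bystander, leave it alone.
- offcut: Wood offcut, 50 x 80 x 30 mm, beyond the -y end of the mat. Origin under it at its foot; bystander, leave it alone.
- sprue: Copper sprue cone, 40 mm across, 50 mm high, beyond the -y end of the row, nearer the robot than the jar. Origin under it at its foot; bystander, leave it alone.
Mind the look-alikes: they are no part of the job. Leave any yellow look-alike of the mould3 alone.

How it is judged:
On the way:
1. pressed by the straightedge, all four moulds bear on the stop bar together, with more than 6 N in all, for 0.2 s (contact force between rack and anything else above 6 N and contact force between rack and mould1 above 0.1 N and contact force between rack and mould2 above 0.1 N and contact force between rack and mould3 above 0.1 N and contact force between rack and mould4 above 0.1 N and (contact force between straightedge and mould1 above 1 N or contact force between straightedge and mould2 above 1 N or contact force between straightedge and mould3 above 1 N or contact force between straightedge and mould4 above 1 N)), for 0.2 s.
At the end, for the whole second after the job is handed in: The four moulds stand upright and still, square to the stop bar within 0.06 rad and in one line along it, their depths within 3 mm of each other (5 mm at most); the straightedge lies flat and still on its cork mat, its origin within 30 mm of the mat's and parallel to it within 0.15 rad (((x of mould1 in the frame of rack between -0.04 and -0.035 m and x of mould2 in the frame of rack between -0.04 and -0.035 m and x of mould3 in the frame of rack between -0.04 and -0.035 m and x of mould4 in the frame of rack between -0.04 and -0.035 m) or (x of mould1 in the frame of rack between -0.038 and -0.033 m and x of mould2 in the frame of rack between -0.038 and -0.033 m and x of mould3 in the frame of rack between -0.038 and -0.033 m and x of mould4 in the frame of rack between -0.038 and -0.033 m) or (x of mould1 in the frame of rack between -0.036 and -0.031 m and x of mould2 in the frame of rack between -0.036 and -0.031 m and x of mould3 in the frame of rack between -0.036 and -0.031 m and x of mould4 in the frame of rack between -0.036 and -0.031 m) or (x of mould1 in the frame of rack between -0.034 and -0.029 m and x of mould2 in the frame of rack between -0.034 and -0.029 m and x of mould3 in the frame of rack between -0.034 and -0.029 m and x of mould4 in the frame of rack between -0.034 and -0.029 m) or (x of mould1 in the frame of rack between -0.032 and -0.027 m and x of mould2 in the frame of rack between -0.032 and -0.027 m and x of mould3 in the frame of rack between -0.032 and -0.027 m and x of mould4 in the frame of rack between -0.032 and -0.027 m) or (x of mould1 in the frame of rack between -0.03 and -0.025 m and x of mould2 in the frame of rack between -0.03 and -0.025 m and x of mould3 in the frame of rack between -0.03 and -0.025 m and x of mould4 in the frame of rack between -0.03 and -0.025 m) or (x of mould1 in the frame of rack between -0.028 and -0.023 m and x of mould2 in the frame of rack between -0.028 and -0.023 m and x of mould3 in the frame of rack between -0.028 and -0.023 m and x of mould4 in the frame of rack between -0.028 and -0.023 m) or (x of mould1 in the frame of rack between -0.026 and -0.021 m and x of mould2 in the frame of rack between -0.026 and -0.021 m and x of mould3 in the frame of rack between -0.026 and -0.021 m and x of mould4 in the frame of rack between -0.026 and -0.021 m) or (x of mould1 in the frame of rack between -0.024 and -0.019 m and x of mould2 in the frame of rack between -0.024 and -0.019 m and x of mould3 in the frame of rack between -0.024 and -0.019 m and x of mould4 in the frame of rack between -0.024 and -0.019 m) or (x of mould1 in the frame of rack between -0.022 and -0.017 m and x of mould2 in the frame of rack between -0.022 and -0.017 m and x of mould3 in the frame of rack between -0.022 and -0.017 m and x of mould4 in the frame of rack between -0.022 and -0.017 m) or (x of mould1 in the frame of rack between -0.02 and -0.015 m and x of mould2 in the frame of rack between -0.02 and -0.015 m and x of mould3 in the frame of rack between -0.02 and -0.015 m and x of mould4 in the frame of rack between -0.02 and -0.015 m) or (x of mould1 in the frame of rack between -0.018 and -0.013 m and x of mould2 in the frame of rack between -0.018 and -0.013 m and x of mould3 in the frame of rack between -0.018 and -0.013 m and x of mould4 in the frame of rack between -0.018 and -0.013 m) or (x of mould1 in the frame of rack between -0.016 and -0.011 m and x of mould2 in the frame of rack between -0.016 and -0.011 m and x of mould3 in the frame of rack between -0.016 and -0.011 m and x of mould4 in the frame of rack between -0.016 and -0.011 m) or (x of mould1 in the frame of rack between -0.014 and -0.009 m and x of mould2 in the frame of rack between -0.014 and -0.009 m and x of mould3 in the frame of rack between -0.014 and -0.009 m and x of mould4 in the frame of rack between -0.014 and -0.009 m)) and angle between the x axis of each of mould1, mould2, mould3, mould4 and the x axis of rack, either way round below 0.06 rad and angle between each of mould1, mould2, mould3, mould4, straightedge's own z axis and vertical below 0.05 rad and linear speed of each of mould1, mould2, mould3, mould4, straightedge below 0.01 m/s and horizontal distance between straightedge and mat below 0.03 m and angle between the y axis of straightedge and the y axis of mat, either way round below 0.15 rad and height (world z) of straightedge below 0.008 m); the robot touches nothing.
It fails at once if the row is pressed into the stop bar with more than 25 N: its clamps slip (contact force between rack and anything else above 25 N).
It fails at once if the hand itself touches a mould (contact force between any of the fingers, the arm and mould1 above 1 N or contact force between any of the fingers, the arm and mould2 above 1 N or contact force between any of the fingers, the arm and mould3 above 1 N or contact force between any of the fingers, the arm and mould4 above 1 N).
It fails at once if a mould is tipped over by more than 0.35 rad (angle between any of mould1, mould2, mould3, mould4's own z axis and vertical above 0.35 rad).
It fails at once if a bystander is moved by more than 20 mm (distance of any of figurine, jar, pot, offcut, sprue from where it was at the start of the episode above 0.02 m).
It also fails if it takes over 70 s, if anything falls off the work surface, if the arm or the gripper's body presses on something with over 40 N, if the wrist force passes 120 N, or if a joint passes its speed limit or range.

## Working session

There is one attempt and no reset: what is moved stays moved. The work goes in short steps, Python scripts to look and compute and a shell command to move; the robot and the scene stay as the last step left them, time stands still between calls to the robot, and variables do not carry over. Pictures are saved under pics/ and viewed, at most 10 in all, crops included, and the job is handed in when it is done.

```bash
mkdir -p pics; ls
cat > h.py <<'E'
import numpy as np, cv2
from rig import *
def K(c):
    f=200/np.tan(np.radians(c["vertical_fov"])/2)
    return np.array([[f,0,c["cx"]],[0,f,c["cy"]],[0,0,1.]]),np.array(c["D"],float),np.array(c["T"])
def unproj(cal,uv,z):
    k,d,T=K(cal)
    p=cv2.undistortPoints(np.array(uv,float).reshape(-1,1,2),k,d).reshape(-1,2)
    r=np.c_[p,np.ones(len(p))]@T[:3,:3].T; o=T[:3,3]
    return o+r*((z-o[2])/r[:,2])[:,None]
def proj(cal,P):
    k,d,T=K(cal); Ti=np.linalg.inv(T)
    return cv2.projectPoints(np.array(P,float).reshape(-1,3),cv2.Rodrigues(Ti[:3,:3])[0],Ti[:3,3],k,d)[0].reshape(-1,2)
E
python3 - <<'E'
from h import *
o=get_obs(); print({k:np.round(v,3).tolist() for k,v in o.items()})
for n in ["scene","top"]:
    im=camera(n); cv2.imwrite(f"pics/{n}0.png",im[:,:,::-1])
    c=get_calibration(n); print(n,np.round(c["T"],3).tolist(),c["vertical_fov"])
    for t in ["rack","mat","straightedge","mould1","mould2","mould3","mould4","figurine","jar","pot","offcut","sprue"]:
        for r in cut_out(n,t)[:4]:
            ys,xs=np.where(r["region"]); print(n,t,round(r["conf"],2),np.round(r["bbox"]).tolist(),len(xs))
E
```

```text
pics
{'time': 0.0, 'q': [1.137, 0.528, 1.434, 0.0, 1.181, -0.179], 'joint_velocities': [-0.0, 0.001, -0.0, -0.0, -0.001, -0.001], 'joint_torque': [0.0, -44.003, -17.66, 0.063, 0.058, -0.0], 'position': [0.157, 0.604, 0.244], 'tool_rot': [0.127, 0.992, -0.001, -0.0], 'ft_force': [-0.184, -0.229, 0.017], 'moment': [-0.012, 0.008, -0.053], 'grip_force': 0.0, 'grip_width': 0.087}
scene [[0.351, 0.73, -0.586, 1.11], [0.936, -0.261, 0.235, -0.216], [0.019, -0.631, -0.775, 0.746], [0.0, 0.0, 0.0, 1.0]] 51.448101363524515
scene rack 0.76 [252.0, 217.0, 416.0, 335.0] 5612
scene mat 0.95 [208.0, 159.0, 343.0, 207.0] 2776
scene straightedge 0.96 [215.0, 145.0, 340.0, 202.0] 2786
scene mould1 0.86 [282.0, 209.0, 318.0, 249.0] 905
scene mould1 0.84 [341.0, 189.0, 372.0, 225.0] 953
scene mould1 0.78 [316.0, 203.0, 343.0, 238.0] 703
scene mould1 0.6 [258.0, 217.0, 291.0, 254.0] 866
scene mould2 0.86 [282.0, 209.0, 318.0, 249.0] 905
scene mould2 0.84 [341.0, 189.0, 372.0, 225.0] 953
scene mould2 0.78 [316.0, 203.0, 343.0, 238.0] 703
scene mould2 0.6 [258.0, 217.0, 291.0, 254.0] 866
scene mould3 0.86
[... 1552 characters left out ...]
6.0, 316.0, 189.0] 422
top mould3 0.77 [326.0, 159.0, 350.0, 190.0] 552
top mould3 0.7 [348.0, 163.0, 372.0, 191.0] 496
top mould3 0.64 [181.0, 165.0, 214.0, 194.0] 514
top mould3 0.58 [298.0, 166.0, 316.0, 189.0] 422
top mould4 0.77 [326.0, 159.0, 350.0, 190.0] 552
top mould4 0.7 [348.0, 163.0, 372.0, 191.0] 496
top mould4 0.64 [181.0, 165.0, 214.0, 194.0] 514
top mould4 0.58 [298.0, 166.0, 316.0, 189.0] 422
top figurine 0.98 [225.0, 149.0, 253.0, 178.0] 420
top jar 0.65 [396.0, 135.0, 417.0, 163.0] 502
top pot 0.64 [222.0, 220.0, 254.0, 252.0] 796
top offcut 0.86 [418.0, 282.0, 458.0, 312.0] 817
top sprue 0.7 [400.0, 174.0, 414.0, 191.0] 193
top sprue 0.21 [280.0, 216.0, 393.0, 262.0] 1608
```

Run:
```python
import cv2
a=cv2.imread("pics/top0.png")[90:330,160:480]; cv2.imwrite("pics/top0c.png",cv2.resize(a,None,fx=2.5,fy=2.5,interpolation=cv2.INTER_CUBIC))
```

```text
(no output)
```

View pics/top0c.png

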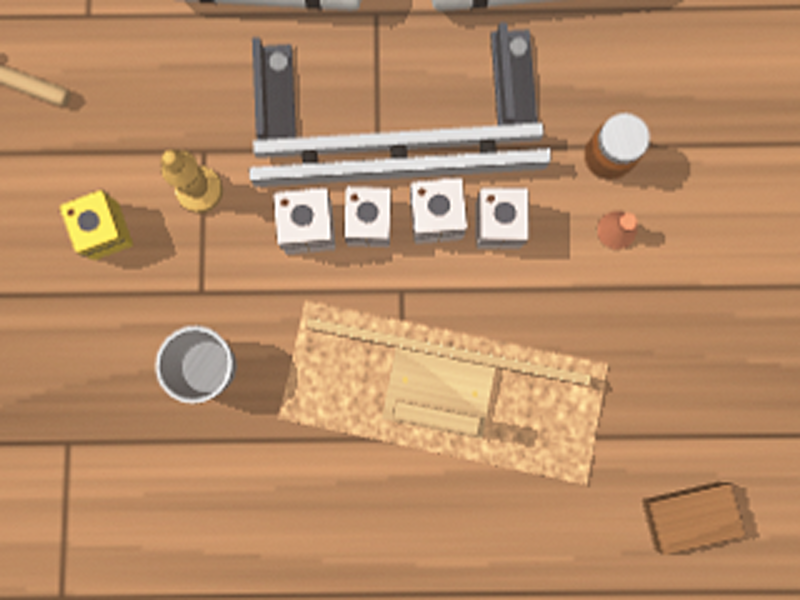

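The crop shows the mat with the straightedge (crop 440,390), the four white moulds (302,218; 367,213; 438,208; 505,213) before the sprung front bar (250–550, ~165). The yellow look-alike stands at (95,225), well outside the row, so I leave it alone. Next I measure.

```bash
cat > m.py <<'E'
from h import *
c=get_calibration("top")
f=lambda pts,z: unproj(c,np.array(pts,float)/2.5+[160,90],z)
def show(n,P): print(n,np.round(P[:,:2]*1000).astype(int).tolist())
def show(n,P): print(n,np.round(P[:,:2]*1000).tolist())
M=f([(305,302),(608,362),(588,486),(279,418)],.004); show("mat",M)
print("sizes",[round(np.linalg.norm(M[i]-M[(i+1)%4])*1000) for i in range(4)])
ex=((M[0]-M[3])+(M[1]-M[2]));ex/=np.linalg.norm(ex);ey=((M[0]-M[1])+(M[3]-M[2]));ey/=np.linalg.norm(ey)
print("mat yaw",np.arctan2(ex[1],ex[0]),np.arctan2(-ey[0],ey[1]),"origin",M.mean(0)-ex*.03)
B=f([(305,319),(592,378)],.034); show("blade top back ends",B)
F=f([(394,403),(481,420),(478,434),(391,417)],.08); show("fin top",F); print(F.mean(0),[round(np.linalg.norm(F[i]-F[(i+1)%4])*1000) for i in range(4)])
d=F[0]-F[1];print("fin yaw",np.arctan2(-d[0],d[1]))
R=f([(250,171),(549,150),(549,161),(251,183)],.04); show("bar",R);d=R[3]-R[2]; print("rack yaw",np.arctan2(-d[0],d[1]),np.linalg.norm(d))
Q=f([(254,142),(543,123),(254,154),(543,136)],.04);show("rear bar",Q)
for p,z in [((302,216),.070),((367,212),.055),((438,205),.066),((505,213),.062)]: show("hole",f([p],z))
E
python3 m.py
```

```text
mat [[549.0, 80.0], [486.0, -222.0], [366.0, -197.0], [434.0, 106.0]]
sizes [309, 123, 310, 118]
mat yaw -0.21106034985641361 -0.21445123927390647 origin [ 0.42931934 -0.05196431  0.004     ]
blade top back ends [[529.0, 78.0], [470.0, -199.0]]
fin top [[448.0, -8.0], [432.0, -87.0], [419.0, -84.0], [435.0, -5.0]]
[ 0.43340613 -0.04632244  0.08      ] [81, 13, 81, 13]
fin yaw -0.20070474104229571
bar [[676.0, 132.0], [694.0, -165.0], [683.0, -164.0], [664.0, 131.0]]
rack yaw 0.06343888910580478 0.2956820228583792
rear bar [[706.0, 128.0], [722.0, -160.0], [694.0, 128.0], [709.0, -159.0]]
hole [[625.0, 77.0]]
hole [[631.0, 16.0]]
hole [[635.0, -53.0]]
hole [[627.0, -117.0]]
```

```bash
python3 -m inch '[-1,-1,0,0,0,0.5,-1,-1,0,0,0,0.968,-1,-1,0,0,0,0.968,-1,-1,0,0,0,0.968,-1,-1,0,0,0,0.968,-1,-1,0,0,0,0.968,-1,-1,0,0,0,0.968,-1,-1,0,0,0,0.968,-1,-1,0,0,0,0.968,-1,-1,0,0,0,0.968,-1,-1,0,0,0,0.968,-1,-1,0,0,0,0.968,-1,-1,0,0,0,0.968,-1,-1,0,0,0,0.968]' 50 20; python3 -m inch '[-1,0.67,0,0,0,0,-1,0.67,0,0,0,0,-1,0.67,0,0,0,0]'
```

```text
time: 2.47
position: [0.2148, 0.5073, 0.2446]
tool_rot: [0.775, 0.632, 0.0, -0.0]
ft_force: [0.3, -1.2, -0.3]
grip_width: 0.05
grip_force: 0.0
time: 2.72
position: [0.2509, 0.414, 0.2441]
tool_rot: [0.775, 0.632, -0.002, 0.001]
ft_force: [0.4, -0.3, -0.4]
grip_width: 0.05
grip_force: 0.0
```

```bash
for i in 1 2 3 4 ; do python3 -m inch '[-1,0.67,0,0,0,0,-1,0.67,0,0,0,0,-1,0.67,0,0,0,0]' >/dev/null; done; python3 -m inch '[-1,0.67,0,0,0,0,-1,0.67,0,0,0,0,-1,0.67,0,0,0,0,-1,0.67,0,0,0,0,-1,0.67,0,0,0,0]'
python3 - <<'E'
from h import *
c=get_calibration("wrist"); im=camera("wrist"); cv2.imwrite("pics/w1.png",im[:,:,::-1]); print(np.round(c["T"],3).tolist())
E
```

```text
time: 4.13
position: [0.4321, -0.0283, 0.2444]
tool_rot: [0.776, 0.631, 0.0, -0.001]
ft_force: [0.1, -0.3, 0.3]
grip_width: 0.05
grip_force: 0.0
[[0.979, -0.197, -0.053, 0.447], [-0.204, -0.947, -0.248, 0.039], [-0.001, 0.254, -0.967, 0.383], [0.0, 0.0, 0.0, 1.0]]
```

View pics/w1.png

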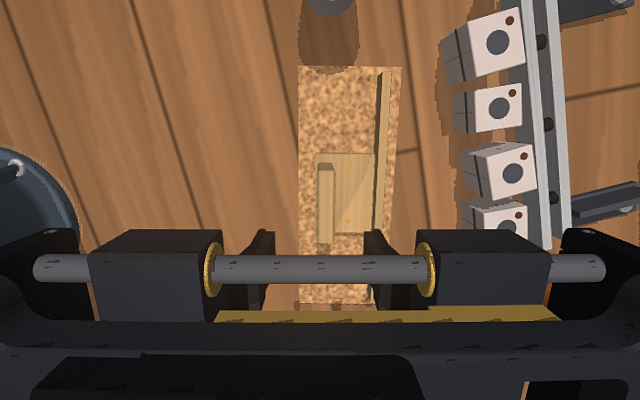

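Run:
```python
import cv2
a=cv2.imread("pics/w1.png")[55:255,285:415]; b=cv2.imread("pics/w1.png")[0:250,440:640]
import numpy as np
a=cv2.resize(a,(390,600),interpolation=cv2.INTER_CUBIC); b=cv2.resize(b,(400,500),interpolation=cv2.INTER_CUBIC)
cv2.imwrite("pics/w1c.png",np.hstack([a,np.vstack([b,np.zeros((100,400,3),np.uint8)])]))
```

```text
(no output)
```

View pics/w1c.png

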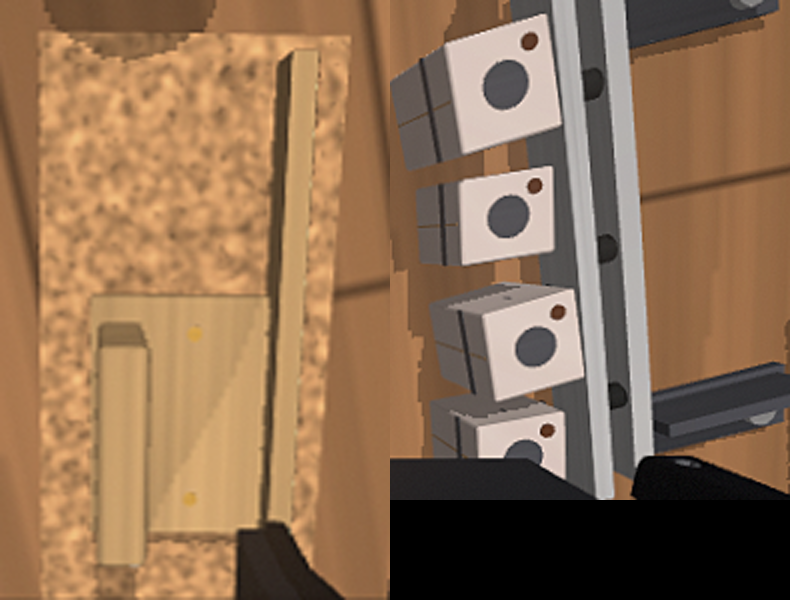

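Run:
```python
from h import *
c=get_calibration("wrist")
F=unproj(c,np.array([(98,346),(147,346),(144,566),(97,566)])/3+[285,55],.08)
print(np.round(F*1000),F.mean(0)); d=F[0]+F[1]-F[2]-F[3]; print("yaw",np.arctan2(-d[0],d[1]),np.linalg.norm(d)/2, np.linalg.norm(F[0]-F[1]))
b=unproj(c,np.array([(292,50),(318,52),(290,522),(270,522)])/3+[285,55],.034);print(np.round(b*1000)); d=b[1]-b[2]; print(np.arctan2(-d[0],d[1]))
w=lambda p:np.array([((x-390)/2+440,y/2) for x,y in p])
B=unproj(c,w([(551,0),(597,490),(577,0),(612,490)]),.04);print(np.round(B*1000));d=B[0]-B[1];print(np.arctan2(-d[0],d[1]));d=B[2]-B[3];print(np.arctan2(-d[0],d[1]))
print("holes",[np.round(unproj(c,w([p]),z)[0]*1000).tolist() for p,z in [((506,84),.07),((508,216),.055),((536,346),.066),((524,455),.062)]])
o=get_obs();p=o["position"];e=F.mean(0)-p;a=-.205;uy=np.array([np.cos(a),np.sin(a),0]);ux=np.array([-np.sin(a),np.cos(a),0])
print("shift tool",ux@e,uy@e)
```

```text
[[435.  -6.  80.]
 [451.  -9.  80.]
 [435. -85.  80.]
 [418. -82.  80.]] [ 0.43458605 -0.04547186  0.08      ]
yaw -0.2069201444236177 0.07825239061786181 0.016253500926014176
[[522.  77.  34.]
 [531.  75.  34.]
 [494. -98.  34.]
 [486. -96.  34.]]
-0.21010319209960565
[[ 669.  117.   40.]
 [ 684. -156.   40.]
 [ 682.  115.   40.]
 [ 694. -158.   40.]]
0.057631249424553464
0.04324631862480377
holes [[626.0, 78.0, 70.0], [631.0, 17.0, 55.0], [635.0, -52.0, 66.0], [628.0, -114.0, 62.0]]
shift tool -0.017106709547074536 0.006884649285393257
```

```bash
python3 -m inch '[-0.214,0.086,0.3,0,0,0,-0.214,0.086,0.8,0,0,0,-0.214,0.086,1,0,0,0,-0.214,0.086,1,0,0,0]' 50 20; python3 -m inch '[0,0,0.5,0,0,0,0,0,1,0,0,0,0,0,1,0,0,0,0,0,1,0,0,0]'; python3 -m inch '[0,0,0.2,0,0,0,0,0,0.34,0,0,0,0,0,0.34,0,0,0,0,0,0.34,0,0,0]'; python3 -m inch '[0,0,0,0,0,0,0,0,0,0,0,0,0,0,0,0,0,0,0,0,0,0,0,0,0,0,0,0,0,0,0,0,0,0,0,0,0,0,0,0,0,0,0,0,0,0,0,0]' 0 50
```

```text
time: 4.52
position: [0.4319, -0.0437, 0.1618]
tool_rot: [0.775, 0.632, -0.002, -0.004]
ft_force: [-0.6, 0.3, -0.3]
grip_width: 0.0497
grip_force: 0.0
time: 4.85
position: [0.4339, -0.0447, 0.0836]
tool_rot: [0.775, 0.632, -0.002, -0.003]
ft_force: [0.9, -0.9, 1.3]
grip_width: 0.05
grip_force: 0.0
time: 5.18
position: [0.4368, -0.0463, 0.0602]
tool_rot: [0.775, 0.632, 0.001, 0.002]
ft_force: [-0.8, 0.9, 0.0]
grip_width: 0.0501
grip_force: 0.0
time: 5.85
position: [0.4353, -0.0462, 0.0575]
tool_rot: [0.776, 0.631, -0.0, -0.0]
ft_force: [-0.4, -0.3, 4.8]
grip_width: 0.0179
grip_force: 50.0
```

```bash
python3 -m inch '[0,0,-0.1,0,0,0,0,0,-0.25,0,0,0,0,0,-0.375,0,0,0,0,0,-0.375,0,0,0,0,0,-0.375,0,0,0]'; python3 -m inch '[0.1,0.2,0,0,0,0,0.2,0.4,0,0,0,-0.05,0.3,0.6,0,0,0,-0.1,0.41,0.81,0,0,0,-0.169,0.41,0.81,0,0,0,-0.169,0.41,0.81,0,0,0,-0.169,0.41,0.81,0,0,0,-0.169,0.41,0.81,0,0,0,-0.169]'
python3 - <<'E'
from h import *
o=get_obs(); print({k:np.round(o[k],4).tolist() for k in["position","tool_rot","ft_force","moment"]})
c=get_calibration("wrist"); im=camera("wrist"); cv2.imwrite("pics/w2.png",im[:,:,::-1]); 
cv2.imwrite("pics/w2c.png",cv2.resize(im[0:260,310:580,::-1],None,fx=2.3,fy=2.3,interpolation=cv2.INTER_CUBIC)); cv2.imwrite("pics/t2.png",camera("top")[:,:,::-1])
E
```

```text
time: 6.27
position: [0.4355, -0.0462, 0.0876]
tool_rot: [0.776, 0.631, 0.0, 0.0]
ft_force: [-0.6, 0.9, -3.2]
grip_width: 0.0176
grip_force: 50.0
time: 6.93
position: [0.5036, -0.0271, 0.0867]
tool_rot: [0.686, 0.728, -0.001, -0.002]
ft_force: [-0.9, -0.3, -4.6]
grip_width: 0.0178
grip_force: 50.0
{'position': [0.5036, -0.0271, 0.0867], 'tool_rot': [0.6856, 0.728, -0.0009, -0.0015], 'ft_force': [-0.8772, -0.3117, -4.6002], 'moment': [-0.1226, 0.1967, 0.0353]}
```

View pics/w2c.png

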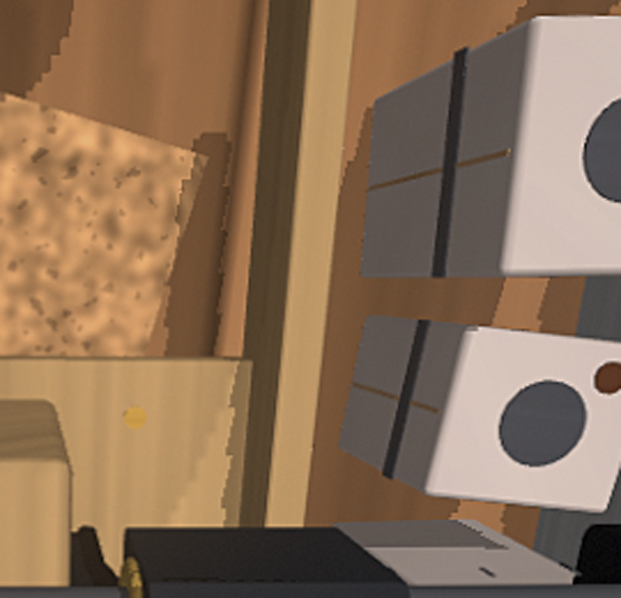

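The crop shows the blade held level and clear (front top edge from crop (356,0) to (305,525)), the first two moulds ahead. Now subpixel edge fits in the top picture for yaw of bar and blade.

```bash
cat > e.py <<'E'
import sys
from h import *
def fit(im,c,u0,u1,r0,r1,z,sgn,half=8):
    """edge with brightness step sgn going down, near the line from (u0,r0) to (u1,r1)"""
    g=cv2.GaussianBlur(cv2.cvtColor(im,cv2.COLOR_BGR2GRAY),(0,0),.7).astype(float); pts=[]
    for u in range(u0,u1+1):
        r=r0+(r1-r0)*(u-u0)/(u1-u0); a=int(round(r))-half
        d=sgn*np.diff(g[a:a+2*half+1,u]); i=int(np.argmax(d))
        if d[i]<12 or i<1 or i>len(d)-2: continue
        s=(d[i-1]-d[i+1])/(2*(d[i-1]-2*d[i]+d[i+1])) if d[i-1]-2*d[i]+d[i+1] else 0
        pts.append((u,a+i+.5+s))
    P=unproj(c,pts,z); k=np.ones(len(P),bool)
    for _ in range(6):
        q=np.polyfit(P[k,1],P[k,0],1); e=P[:,0]-np.polyval(q,P[:,1]); k=abs(e)<max(.0004,2*np.std(e[k]))
    return "yaw %.4f x(y=-.017) %.4f rms %.5f n %d/%d"%(-np.arctan(q[0]),np.polyval(q,-.017),np.std(e[k]),k.sum(),len(k))
E
python3 - <<'E'
from e import *
c=get_calibration("top")
for n in ["pics/top0.png","pics/t2.png"]:
    im=cv2.imread(n)
    print(n,"bar front",fit(im,c,264,376,163,154.5,.04,-1,4)); print("bar back",fit(im,c,264,376,158.5,150.5,.04,1,3)); print("rear front",fit(im,c,264,375,151.5,144.5,.04,-1,3));print("rear back",fit(im,c,264,375,146.5,139.3,.04,1,3))
im=cv2.imread("pics/t2.png"); cv2.imwrite("pics/t2c.png",cv2.resize(im[120:260,240:420],None,fx=4.2,fy=4.2,interpolation=cv2.INTER_CUBIC))
E
```

```text
pics/top0.png bar front yaw 0.0504 x(y=-.017) 0.6767 rms 0.00046 n 113/113
bar back yaw 0.0512 x(y=-.017) 0.6889 rms 0.00030 n 66/74
rear front yaw 0.0499 x(y=-.017) 0.7034 rms 0.00026 n 110/112
rear back yaw 0.0508 x(y=-.017) 0.7160 rms 0.00017 n 107/112
pics/t2.png bar front yaw 0.0505 x(y=-.017) 0.6765 rms 0.00047 n 113/113
bar back yaw 0.0503 x(y=-.017) 0.6892 rms 0.00020 n 46/55
rear front yaw 0.0497 x(y=-.017) 0.7031 rms 0.00026 n 110/112
rear back yaw 0.0510 x(y=-.017) 0.7164 rms 0.00016 n 107/112
```

View pics/t2c.png

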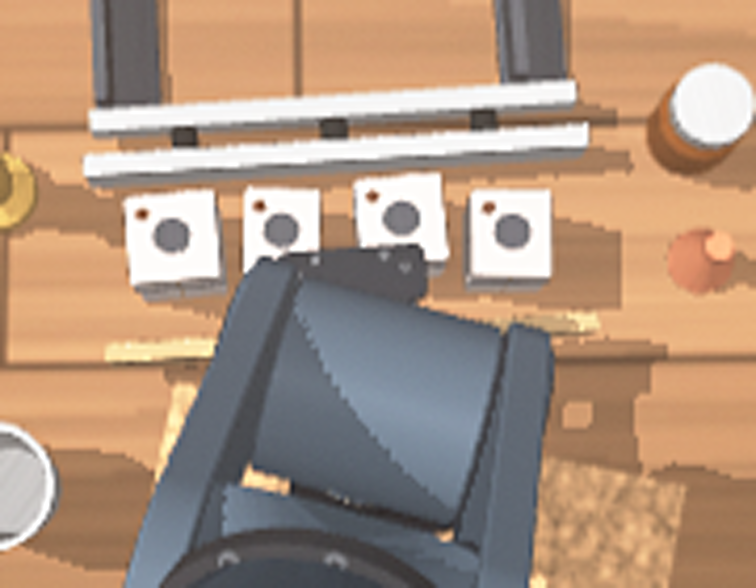

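The picture shows the blade ends left (crop 107–210, 352) and right (510–600, 323), bar from (85,160) to (588,130). Fit blade ends for the relative yaw.

Run:
```python
from e import *
c=get_calibration("top"); im=cv2.imread("pics/t2.png").astype(float)
# blade is lighter/yellower: use saturation-like chroma, subpixel centroid of top face rows
g=cv2.GaussianBlur(im,(0,0),.6); ch=g[:,:,1]
for u in [268,276,284,364,370,376,380]:
    r=int(round(204-(u-265)*8/117)); print(u,r,[int(v) for v in ch[r-7:r+8,u]],[int(v) for v in g[r-7:r+8,u,0]])
```

```text
268 204 [169, 167, 165, 169, 191, 219, 228, 227, 199, 126, 120, 143, 158, 163, 164] [122, 122, 120, 122, 138, 161, 169, 169, 145, 93, 88, 103, 115, 119, 120]
276 203 [170, 169, 168, 166, 169, 192, 224, 229, 220, 180, 119, 119, 144, 160, 165] [124, 122, 122, 121, 123, 140, 166, 171, 163, 132, 89, 89, 106, 117, 120]
284 203 [170, 168, 166, 170, 202, 231, 230, 228, 201, 119, 103, 99, 109, 120, 136] [124, 123, 122, 125, 152, 181, 173, 170, 148, 90, 79, 75, 82, 90, 100]
364 197 [136, 139, 153, 174, 173, 161, 145, 106, 96, 101, 105, 106, 107, 106, 107] [102, 102, 112, 127, 125, 118, 113, 100, 103, 110, 115, 117, 117, 117, 117]
370 197 [136, 137, 136, 151, 171, 168, 167, 164, 146, 106, 101, 105, 103, 99, 95] [101, 101, 101, 110, 124, 123, 123, 122, 114, 99, 104, 110, 110, 106, 103]
376 196 [132, 136, 136, 133, 142, 186, 211, 180, 174, 165, 133, 138, 136, 137, 134] [98, 100, 101, 99, 104, 135, 156, 133, 128, 122, 99, 102, 100, 101, 99]
380 196 [133, 136, 136, 132, 141, 182, 222, 226, 216, 179, 148, 157, 139, 137, 133] [98, 100, 100, 98, 104, 134, 165, 167, 158, 132, 109, 115, 103, 100, 98]
```

```bash
cat > w.py <<'E'
from h import *
def vfit(im,c,uv0,uv1,z,sgn,half=5):
    "near-vertical edge, step sgn going right"
    g=cv2.GaussianBlur(cv2.cvtColor(im,cv2.COLOR_BGR2GRAY),(0,0),.7).astype(float); pts=[]
    for r in range(int(uv0[1]),int(uv1[1])+1):
        u=uv0[0]+(uv1[0]-uv0[0])*(r-uv0[1])/(uv1[1]-uv0[1]); a=int(round(u))-half
        row=g[r,a:a+2*half+1]; d=sgn*np.diff(row)
        if len(d)<2*half: continue
        i=int(np.argmax(d))
        if d[i]<8 or i<1 or i>len(d)-2: continue
        pts.append((a+i+.5+(d[i-1]-d[i+1])/(2*(d[i-1]-2*d[i]+d[i+1])),r))
    P=unproj(c,pts,z); k=np.ones(len(P),bool)
    for _ in range(6):
        q=np.polyfit(P[k,1],P[k,0],1); e=P[:,0]-np.polyval(q,P[:,1]); k=abs(e)<max(.0004,2*np.std(e[k]))
    return "yaw %.4f x(-.017) %.4f rms %.5f n %d/%d y %.3f..%.3f"%(-np.arctan(q[0]),np.polyval(q,-.017),np.std(e[k]),k.sum(),len(k),P[k,1].min(),P[k,1].max())
E
python3 - <<'E'
from w import *
c=get_calibration("wrist"); im=cv2.imread("pics/w2.png")
p=lambda x,y:(310+x/2.3,y/2.3)
print("blade",vfit(im,c,p(354,2),p(307,510),.063,-1))
print("blade back top",vfit(im,c,p(314,2),p(267,510),.063,1))
# where the bar should appear
P=np.array([[.6767+(-.017-y)*.0505,y,.04] for y in(.12,.05,-.02,-.1)]); print(proj(c,P).round(1).tolist())
P[:,0]+=.0395; print(proj(c,P).round(1).tolist())
cv2.imwrite("pics/w2r.png",cv2.resize(im[0:270,500:640],None,fx=2.2,fy=2.2,interpolation=cv2.INTER_CUBIC))
E
```

```text
blade yaw 0.0597 x(-.017) 0.5732 rms 0.00006 n 215/222 y -0.008..0.102
blade back top yaw 0.0581 x(-.017) 0.5638 rms 0.00005 n 222/222 y -0.008..0.102
[[632.2, -1.5], [605.6, 127.3], [580.4, 236.4], [554.6, 339.5]]
[[695.7, 6.7], [665.2, 132.3], [635.8, 239.4], [605.3, 341.0]]
```

Run:
```python
from w import *
c=get_calibration("wrist"); im=cv2.imread("pics/w2.png")
g=cv2.cvtColor(im,cv2.COLOR_BGR2GRAY)
for r in (5,60,100,127,150,180,230): 
    u=int(632.2-(r+1.5)*.207); print(r,u,g[r,u-16:u+30].tolist())
c["T"]=np.array([[0.979, -0.197, -0.053, 0.447], [-0.204, -0.947, -0.248, 0.039], [-0.001, 0.254, -0.967, 0.383], [0.0, 0.0, 0.0, 1.0]])
im=cv2.imread("pics/w1.png")
print(vfit(im,c,(520.5,1),(543.5,245),.04,1)); print(vfit(im,c,(533.5,1),(551,245),.04,-1));print(vfit(im,c,(548.5,1),(566,225),.04,1));print(vfit(im,c,(558,1),(571,225),.04,-1))
```

```text
5 630 [68, 66, 68, 71, 73, 73, 73, 71, 69, 67, 68, 70, 71, 72, 70, 69, 63, 88, 131, 154, 169, 168, 167, 166, 166, 165]
60 619 [78, 77, 75, 76, 63, 119, 198, 199, 196, 196, 195, 197, 196, 195, 195, 195, 194, 195, 196, 196, 196, 196, 196, 196, 195, 196, 195, 196, 194, 178, 167, 171, 170, 171, 171, 171, 160]
100 611 [197, 198, 197, 198, 198, 197, 197, 198, 198, 197, 198, 197, 197, 198, 196, 196, 196, 196, 195, 195, 194, 196, 195, 196, 195, 194, 196, 196, 195, 193, 176, 167, 170, 170, 174, 193, 27, 15, 21, 25, 24, 25, 24, 23, 24]
127 605 [74, 73, 75, 73, 74, 74, 71, 74, 72, 72, 73, 73, 73, 73, 73, 70, 66, 93, 140, 157, 171, 171, 171, 169, 169, 165, 162, 168, 173, 172, 172, 170, 171, 172, 176, 175, 86, 66, 73, 74, 75, 74, 73, 72, 71, 72]
150 600 [188, 192, 173, 172, 168, 154, 144, 141, 112, 71, 65, 69, 72, 75, 74, 71, 71, 98, 143, 163, 174, 174, 174, 173, 169, 165, 164, 171, 175, 175, 173, 173, 173, 174, 184, 147, 57, 71, 74, 75, 75, 74, 74, 72, 72, 71]
180 594 [196, 195, 196, 196, 196, 197, 200, 200, 140, 68, 71, 74, 74, 74, 74, 69, 92, 138, 166, 176, 178, 177, 177, 173, 169, 166, 172, 176, 178, 175, 175, 176, 177, 189, 130, 61, 71, 73, 76, 76, 75, 74, 74, 73, 73, 72]
230 584 [14, 10, 6, 10, 12, 13, 15, 17, 14, 14, 14, 14, 18, 18, 37, 66, 75, 78, 80, 71, 60, 61, 36, 24, 9, 0, 0, 10, 87, 138, 147, 191, 38, 23, 32, 32, 31, 31, 30, 31, 32, 31, 29, 28, 14, 55]
yaw 0.0513 x(-.017) 0.6766 rms 0.00015 n 231/245 y -0.158..0.114
yaw 0.0517 x(-.017) 0.6881 rms 0.00015 n 245/245 y -0.160..0.112
yaw 0.0520 x(-.017) 0.7015 rms 0.00011 n 203/203 y -0.128..0.110
yaw 0.0512 x(-.017) 0.7134 rms 0.00010 n 225/225 y -0.139..0.108
```

```bash
python3 -m inch '[0,0,0.1,0,0,0.0048,0,0,0.2,0,0,0.0048,0,0,0.315,0,0,0.0048,0,0,0.315,0,0,0.0048,0,0,0.315,0,0,0.0048,0,0,0.315,0,0,0.0048]'; python3 -m inch '[0,0.03,0,0,0,0,0,0.06,0,0,0,0,0,0.09,0,0,0,0,0,0.12,0,0,0,0,0,0.15,0,0,0,0,0,0.18,0,0,0,0,0,0.21,0,0,0,0,0,0.24,0,0,0,0,0,0.27,0,0,0,0,0,0.30,0,0,0,0,0,0.33,0,0,0,0,0,0.36,0,0,0,0,0,0.39,0,0,0,0,0,0.42,0,0,0,0,0,0.45,0,0,0,0,0,0.45,0,0,0,0,0,0.45,0,0,0,0]'
python3 - <<'E'
from h import *
o=get_obs(); print({k:np.round(o[k],4).tolist() for k in["position","tool_rot","ft_force","moment"]})
E
```

```text
time: 7.53
position: [0.5054, -0.0273, 0.0618]
tool_rot: [0.688, 0.726, -0.0, -0.0]
ft_force: [0.3, -0.3, -3.9]
grip_width: 0.0177
grip_force: 50.0
time: 8.95
position: [0.5397, -0.025, 0.0618]
tool_rot: [0.688, 0.726, -0.001, -0.002]
ft_force: [-6.1, -1.3, -1.4]
grip_width: 0.0175
grip_force: 50.0
{'position': [0.5397, -0.025, 0.0618], 'tool_rot': [0.6876, 0.726, -0.0012, -0.0017], 'ft_force': [-6.0909, -1.2694, -1.4088], 'moment': [-0.0913, 0.9404, 0.0932]}
```

```bash
python3 -m inch '[0,0.02,0,0,0,0,0,0.04,0,0,0,0,0,0.06,0,0,0,0,0,0.08,0,0,0,0,0,0.10,0,0,0,0,0,0.12,0,0,0,0,0,0.14,0,0,0,0,0,0.16,0,0,0,0,0,0.16,0,0,0,0,0,0.16,0,0,0,0]'
cat > s.py <<'E'
import sys
from w import *
o=get_obs(); print({k:np.round(o[k],4).tolist() for k in["position","tool_rot","ft_force","moment"]})
c=get_calibration("wrist"); im=np.ascontiguousarray(camera("wrist")[:,:,::-1]); cv2.imwrite("pics/%s.png"%sys.argv[1],im)
p=o["position"]; z=p[2]-.0535+.03
P=np.array([[p[0]+.07-.0515*y,p[1]+y,z] for y in(.125,.02)]); q=proj(c,P); print(q.round(1).tolist())
a,b=q; 
a,b=(a+(b-a)*max(0,(3-a[1])/(b[1]-a[1])),a+(b-a)*(min(b[1],220)-a[1])/(b[1]-a[1]))
print("blade",vfit(im,c,a,b,z,-1,7))
P=np.array([[.6767-.0515*(y+.017),y,.04] for y in(.12,-.02)]);print("bar pred",proj(c,P).round(1).tolist())
E
python3 s.py w3
```

```text
time: 9.78
position: [0.5525, -0.0242, 0.0618]
tool_rot: [0.688, 0.726, -0.001, -0.002]
ft_force: [-5.5, 0.1, -2.2]
grip_width: 0.0173
grip_force: 50.0
{'position': [0.5525, -0.0242, 0.0618], 'tool_rot': [0.6878, 0.7259, -0.001, -0.0017], 'ft_force': [-5.4873, 0.0579, -2.2163], 'moment': [-0.0199, 1.0233, 0.1609]}
[[465.5, 9.5], [443.7, 219.7]]
blade yaw 0.0173 x(-.017) 0.6198 rms 0.00058 n 175/199 y -0.004..0.097
bar pred [[585.1, -27.0], [535.3, 251.8]]
```

View pics/w3.png

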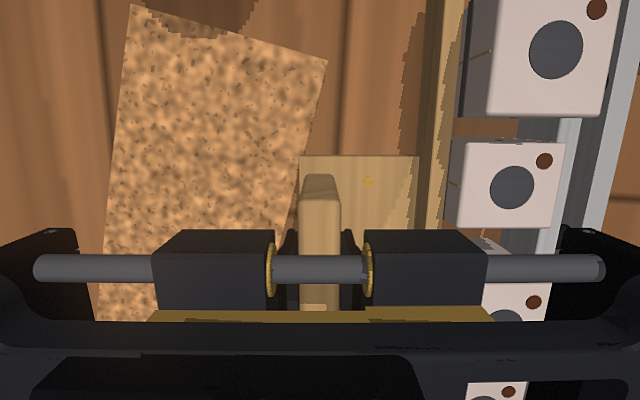

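The picture shows the moulds lying square against the blade front (edge 466,0 → 440,250), with a small gap still to the bar. On with small steps.

```bash
python3 -m inch '[0,0.0125,0,0,0,0,0,0.025,0,0,0,0,0,0.0375,0,0,0,0,0,0.05,0,0,0,0,0,0.05,0,0,0,0,0,0.05,0,0,0,0]' | sed -n '1,4p'; python3 -c "
from rig import *;o=get_obs();print(o['moment'],o['ft_force'])"
python3 -m inch '[0,0.0125,0,0,0,0,0,0.0125,0,0,0,0,0,0.0125,0,0,0,0]'| sed -n '1,4p'; python3 -c "
from rig import *;o=get_obs();print(o['moment'],o['ft_force'])"
python3 -m inch '[0,0.0125,0,0,0,0,0,0.0125,0,0,0,0,0,0.0125,0,0,0,0]'| sed -n '1,4p'; python3 -c "
from rig import *;o=get_obs();print(o['moment'],o['ft_force'])"
```

```text
time: 10.33
position: [0.5571, -0.0241, 0.0617]
tool_rot: [0.688, 0.726, -0.001, -0.001]
ft_force: [-4.7, -0.5, -2.6]
[0.06794113 1.00108271 0.15920437] [-4.66748932 -0.51664836 -2.63391806]
time: 10.58
position: [0.5576, -0.0239, 0.0618]
tool_rot: [0.688, 0.726, -0.001, -0.002]
ft_force: [-5.5, 0.8, -2.0]
[0.01508501 1.21472985 0.06279185] [-5.46569375  0.77784489 -2.03305778]
time: 10.83
position: [0.5578, -0.0238, 0.0619]
tool_rot: [0.688, 0.726, -0.001, -0.002]
ft_force: [-8.0, -0.1, -0.7]
[-0.03976945  1.33876727 -0.02568298] [-7.95493906 -0.12700657 -0.69637011]
```

```bash
for i in 1 2; do python3 -m inch '[0,0.0125,0,0,0,0,0,0.0125,0,0,0,0,0,0.0125,0,0,0,0]'| sed -n '1,2p'; python3 -c "
from rig import *;o=get_obs();print(o['moment'],o['ft_force'])"; done; python3 s.py w4;  python3 - <<'E'
from e import *
c=get_calibration("top"); im=np.ascontiguousarray(camera("top")[:,:,::-1]); cv2.imwrite("pics/t4.png",im)
print(fit(im,c,264,376,162,154.,.04,-1,4)); print(fit(im,c,264,375,151.5,144.5,.04,-1,3))
a=cv2.resize(im[130:215,250:400],None,fx=4,fy=4,interpolation=cv2.INTER_CUBIC); b=cv2.imread("pics/w4.png")[0:260,400:640]
cv2.imwrite("pics/m4.png",np.vstack([a,np.pad(b,((0,0),(0,360),(0,0)))]))
E
```

```text
time: 11.08
position: [0.5579, -0.0237, 0.0619]
[-0.07744674  1.57539966  0.00694249] [-10.28556012  -0.34097384   2.46218883]
time: 11.33
position: [0.5581, -0.0237, 0.062]
[-0.24076639  1.75514385 -0.03765889] [-10.43654667  -1.40579633   4.5080355 ]
{'position': [0.5581, -0.0237, 0.062], 'tool_rot': [0.6879, 0.7258, -0.0026, -0.0037], 'ft_force': [-10.4365, -1.4058, 4.508], 'moment': [-0.2408, 1.7551, -0.0377]}
[[465.9, 9.3], [444.2, 219.9]]
blade yaw 0.0146 x(-.017) 0.6252 rms 0.00058 n 174/201 y -0.003..0.098
bar pred [[574.0, -27.2], [526.4, 252.4]]
yaw 0.0473 x(y=-.017) 0.6784 rms 0.00201 n 56/65
yaw 0.0499 x(y=-.017) 0.7031 rms 0.00026 n 109/112
```

View pics/m4.png

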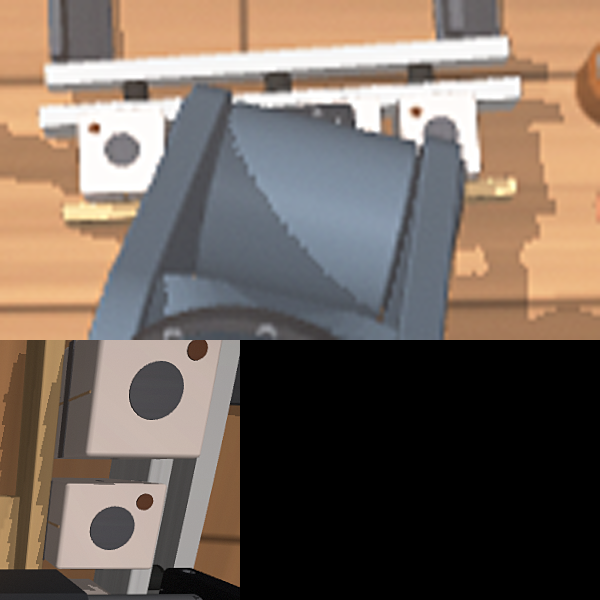

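The picture shows moulds close to/on the bar (outer left mould near the bar at (120,115)); Fz rose by 8 N and pitch moment too, so the blade has probably dipped. Check the dip.

Run:
```python
from w import *
c=get_calibration("wrist"); o=get_obs(); p=np.array(o["position"])
g3=cv2.cvtColor(cv2.imread("pics/w3.png"),cv2.COLOR_BGR2GRAY);g=cv2.cvtColor(cv2.imread("pics/w4.png"),cv2.COLOR_BGR2GRAY)
for r in (118,128,135,142): print(r,g3[r,412:470].tolist()); print(r,g[r,412:470].tolist())
e=np.array([np.cos(.054),np.sin(.054),0]);n=np.array([-e[1],e[0],0])
for dip in (0,.05,.1):
  for y in (.06,.08):
    for X in (.06,.07):
        z=.0615-.0535+.03+.0*X - dip*X; print(dip,y,X,proj(c,[np.r_[p[:2],0]+e*(X)+n*y+[0,0,z]]).round(1).tolist())
```

```text
118 [83, 81, 79, 80, 81, 79, 66, 63, 61, 63, 61, 64, 62, 61, 62, 65, 67, 67, 67, 64, 67, 65, 75, 115, 143, 154, 150, 151, 152, 136, 99, 104, 106, 106, 106, 107, 106, 109, 108, 107, 102, 86, 77, 80, 81, 83, 85, 86, 86, 84, 85, 84, 85, 82, 82, 84, 83, 83]
118 [78, 79, 79, 79, 79, 81, 69, 65, 62, 62, 65, 65, 63, 61, 60, 64, 67, 66, 65, 65, 67, 68, 68, 95, 138, 150, 151, 150, 150, 154, 137, 101, 105, 108, 105, 107, 108, 108, 108, 106, 108, 91, 79, 80, 82, 83, 85, 86, 86, 85, 85, 83, 83, 80, 81, 80, 81, 81]
128 [82, 82, 80, 81, 81, 67, 64, 64, 63, 62, 63, 65, 62, 61, 65, 66, 66, 68, 65, 66, 66, 74, 109, 141, 154, 151, 154, 143, 101, 106, 106, 105, 107, 106, 108, 107, 108, 107, 107, 104, 86, 76, 79, 80, 80, 82, 83, 83, 85, 86, 85, 83, 84, 85, 85, 85, 85, 83]
128 [79, 79, 79, 81, 81, 75, 64, 63, 63, 62, 62, 65, 62, 60, 65, 66, 67, 67, 65, 67, 66, 68, 90, 136, 149, 152, 151, 153, 141, 101, 106, 106, 105, 107, 107, 106, 107, 108, 107, 106, 94, 84, 83, 83, 85, 83, 85, 83, 85, 84, 83, 84, 84, 84, 82, 82, 85, 82]
135 [80, 81, 81, 80, 76, 66, 63, 63, 62, 64, 65, 64, 60, 64, 65, 66, 66, 66, 64, 67
[... 599 characters left out ...]
2, 47, 70, 84, 83, 82, 82, 83, 82, 83, 83, 82, 83, 83, 82, 81, 81, 96, 115, 124]
142 [81, 81, 81, 82, 70, 66, 64, 63, 62, 63, 65, 63, 64, 65, 67, 67, 68, 67, 67, 68, 69, 108, 140, 155, 151, 152, 153, 156, 149, 101, 105, 107, 106, 107, 108, 107, 107, 112, 93, 48, 65, 81, 82, 81, 81, 83, 83, 82, 83, 81, 83, 84, 84, 85, 80, 81, 84, 84]
0 0.06 0.06 [[433.4, 139.7]]
0 0.06 0.07 [[452.4, 139.8]]
0 0.08 0.06 [[436.8, 99.7]]
0 0.08 0.07 [[456.4, 99.8]]
0.05 0.06 0.06 [[431.4, 139.4]]
0.05 0.06 0.07 [[449.7, 139.5]]
0.05 0.08 0.06 [[434.7, 100.1]]
0.05 0.08 0.07 [[453.6, 100.3]]
0.1 0.06 0.06 [[429.5, 139.1]]
0.1 0.06 0.07 [[447.1, 139.1]]
0.1 0.08 0.06 [[432.7, 100.5]]
0.1 0.08 0.07 [[450.8, 100.7]]
```

```bash
cat > r.py <<'E'
import numpy as np
from rig import *
o=get_obs();print(*[np.round(o[k],3) for k in("position","tool_rot","ft_force","moment")])
E
python3 -m inch '[0,0,-0.01,0,0,0,0,0,-0.02,0,0,0,0,0,-0.02,0,0,0]'>/dev/null; python3 r.py; for i in 1 2; do python3 -m inch '[0,0.0125,0,0,0,0,0,0.0125,0,0,0,0,0,0.0125,0,0,0,0]'>/dev/null;python3 r.py;done
```

```text
[ 0.559 -0.024  0.063] [ 0.688  0.726 -0.002 -0.003] [-6.561  0.859 -6.28 ] [-0.239  1.587  0.002]
[ 0.559 -0.024  0.062] [ 0.688  0.726 -0.003 -0.004] [-8.859 -1.761 -4.438] [-0.354  1.799 -0.006]
[ 0.559 -0.024  0.062] [ 0.688  0.726 -0.003 -0.005] [-9.689 -1.505 -1.925] [-0.458  2.086 -0.051]
```

```bash
for i in 1 2 3; do python3 -m inch '[0,0.0125,-0.003,0,0,0,0,0.0125,-0.003,0,0,0,0,0.0125,-0.003,0,0,0]'>/dev/null;python3 r.py;done
```

```text
[ 0.559 -0.024  0.063] [ 0.688  0.726 -0.004 -0.005] [-11.846  -2.958  -2.218] [-0.523  2.214 -0.057]
[ 0.56  -0.024  0.063] [ 0.688  0.726 -0.005 -0.006] [-13.285  -3.175  -1.481] [-0.728  2.435 -0.071]
[ 0.56  -0.024  0.063] [ 0.688  0.726 -0.005 -0.007] [-13.048  -2.929  -1.393] [-0.736  2.565 -0.08 ]
```

```bash
cat > t.py <<'E'
import sys
from e import *
c=get_calibration("top"); im=np.ascontiguousarray(camera("top")[:,:,::-1]); cv2.imwrite("pics/%s.png"%sys.argv[1],im)
for nm in ("pics/top0.png","pics/%s.png"%sys.argv[1]):
    i=cv2.imread(nm)
    print(nm,"left",fit(i,c,265,282,158.2,157,.04,1,3),"| right",fit(i,c,358,376,151.7,150.5,.04,1,3))
    g=cv2.cvtColor(i,cv2.COLOR_BGR2GRAY)
    for u in (274,290,372): r=int(158.4-(u-264)*.0725); print(u,r,g[r-7:r+14,u].tolist())
E
python3 t.py t5; python3 s.py w5
```

```text
pics/top0.png left yaw 0.0513 x(y=-.017) 0.6890 rms 0.00024 n 8/8 | right yaw 0.0377 x(y=-.017) 0.6905 rms 0.00024 n 19/19
274 157 [148, 104, 113, 117, 118, 129, 186, 228, 224, 228, 209, 91, 109, 110, 115, 112, 183, 248, 236, 184, 75]
290 156 [149, 105, 110, 113, 117, 129, 185, 226, 222, 226, 203, 88, 107, 108, 113, 116, 176, 243, 242, 244, 249]
372 150 [212, 148, 104, 110, 104, 80, 102, 184, 229, 224, 230, 208, 92, 108, 110, 112, 113, 112, 111, 130, 160]
{'position': [0.5598, -0.0236, 0.0628], 'tool_rot': [0.6877, 0.726, -0.0052, -0.0067], 'ft_force': [-13.7729, -3.1008, -1.0264], 'moment': [-0.7425, 2.5797, -0.0613]}
[[466.8, 9.1], [444.8, 220.3]]
blade yaw 0.0187 x(-.017) 0.6266 rms 0.00052 n 194/202 y -0.004..0.099
bar pred [[571.0, -27.0], [523.8, 252.7]]Traceback (most recent call last):
  File "t.py", line 6, in <module>
    print(nm,"left",fit(i,c,265,282,158.2,157,.04,1,3),"| right",fit(i,c,358,376,151.7,150.5,.04,1,3))
                    ~~~^^^^^^^^^^^^^^^^^^^^^^^^^^^^^^^
  File "e.py", line 12, in fit
    P=unproj(c,pts,z); k=np.ones(len(P),bool)
  File "h.py", line 8, in unproj
    p=cv2.undistortPoints(np.array(uv,float).reshape(-1,1,2),k,d).reshape(-1,2)
      ~~~~~~~~~~~~~~~~~~~^^^^^^^^^^^^^^^^^^^^^^^^^^^^^^^^^^^^^^^^
cv2.error: OpenCV(4.12.0) /io/opencv/modules/calib3d/src/undistort.dispatch.cpp:347: error: (-215:Assertion failed) CV_IS_MAT(_src) && CV_IS_MAT(_dst) && (_src->rows == 1 || _src->cols == 1) && (_dst->rows == 1 || _dst->cols == 1) && _src->cols + _src->rows - 1 == _dst->rows + _dst->cols - 1 && (CV_MAT_TYPE(_src->type) == CV_32FC2 || CV_MAT_TYPE(_src->type) == CV_64FC2) && (CV_MAT_TYPE(_dst->type) == CV_32FC2 || CV_MAT_TYPE(_dst->type) == CV_64FC2) in function 'cvUndistortPointsInternal'
```

Run:
```python
import cv2,numpy as np
for n in("top0","t4","t5"):
    i=cv2.imread(f"pics/{n}.png");g=cv2.cvtColor(i,cv2.COLOR_BGR2GRAY)
    for u in (274,280,290,370,376): r=int(158.4-(u-264)*.0725); print(n,u,g[r-7:r+10,u].tolist())
a=[cv2.resize(cv2.imread(f"pics/{n}.png")[130:200,250:400],(780,290),interpolation=cv2.INTER_CUBIC) for n in("t5",)]
b=cv2.imread("pics/w5.png")[0:260,400:640]
cv2.imwrite("pics/m5.png",np.vstack(a+[np.pad(b,((0,0),(0,540),(0,0)))]))
```

```text
top0 274 [148, 104, 113, 117, 118, 129, 186, 228, 224, 228, 209, 91, 109, 110, 115, 112, 183]
top0 280 [121, 89, 91, 106, 117, 152, 213, 224, 222, 227, 207, 100, 109, 111, 116, 129, 203]
top0 290 [149, 105, 110, 113, 117, 129, 185, 226, 222, 226, 203, 88, 107, 108, 113, 116, 176]
top0 370 [221, 175, 104, 110, 103, 84, 81, 165, 232, 225, 228, 202, 103, 107, 109, 113, 112]
top0 376 [209, 128, 108, 109, 104, 79, 128, 209, 227, 223, 232, 216, 102, 107, 109, 112, 112]
t4 274 [182, 127, 137, 140, 140, 197, 250, 249, 251, 255, 249, 96, 94, 204, 255, 254, 254]
t4 280 [148, 106, 113, 128, 144, 210, 246, 237, 254, 253, 253, 254, 251, 149, 121, 124, 127]
t4 290 [182, 128, 132, 137, 140, 161, 225, 244, 232, 236, 246, 255, 255, 255, 255, 255, 255]
t4 370 [247, 211, 127, 136, 127, 98, 125, 225, 251, 247, 251, 239, 107, 132, 132, 134, 134]
t4 376 [243, 157, 131, 133, 126, 94, 206, 255, 247, 247, 246, 213, 125, 130, 135, 137, 135]
t5 274 [181, 128, 135, 142, 141, 204, 243, 237, 255, 252, 178, 94, 144, 239, 255, 254, 254]
t5 280 [147, 108, 111, 127, 161, 226, 250, 251, 253, 253, 253, 254, 229, 116, 124, 125, 124]
t5 290 [181, 126, 134, 136, 138, 200, 246, 232, 234, 239, 249, 255, 255, 255, 255, 255, 228]
t5 370 [246, 212, 127, 134, 126, 94, 199, 255, 248, 248, 240, 158, 128, 130, 134, 137, 135]
t5 376 [242, 156, 132, 133, 121, 125, 216, 251, 247, 251, 241, 112, 132, 133, 135, 137, 136]
```

View pics/m5.png

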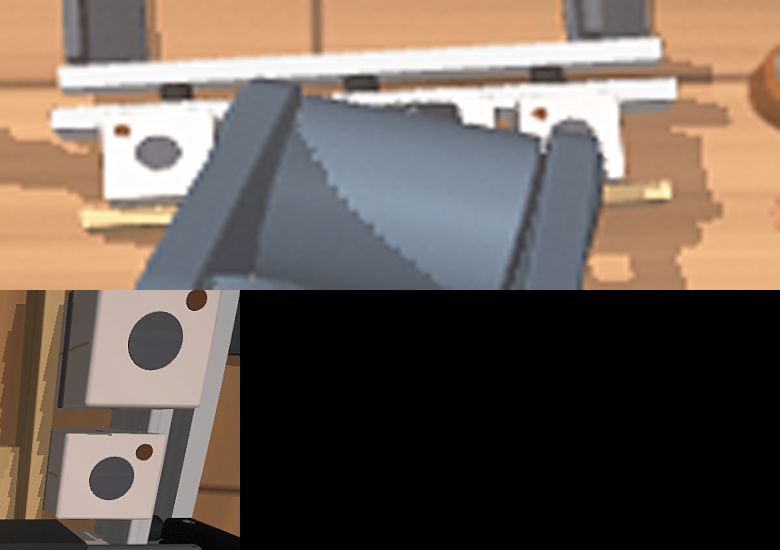

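The bar has visibly given (about 1.5–2.5 mm toward the rear bar; gap narrower at crop 176,92–360,83). Press slightly more, hold, with a tiny yaw sweep so all four share the load.

```bash
for i in 1 2 3; do python3 -m inch '[0,0.0125,-0.003,0,0,0,0,0.0125,-0.003,0,0,0,0,0.0125,-0.003,0,0,0]'>/dev/null;python3 r.py;done
python3 -m inch '[0,0,0,0,0,0.0015,0,0,0,0,0,0.003,0,0,0,0,0,0.003,0,0,0,0,0,0.003,0,0,0,0,0,0.003]'>/dev/null;python3 r.py
python3 -m inch '[0,0,0,0,0,-0.0015,0,0,0,0,0,-0.003,0,0,0,0,0,-0.003,0,0,0,0,0,-0.003,0,0,0,0,0,-0.003]'>/dev/null;python3 r.py
python3 -m inch '[0,0,0,0,0,-0.0015,0,0,0,0,0,-0.003,0,0,0,0,0,-0.003,0,0,0,0,0,-0.003,0,0,0,0,0,-0.003]'>/dev/null;python3 r.py
python3 -m inch '[0,0,0,0,0,0.0015,0,0,0,0,0,0.003,0,0,0,0,0,0.003,0,0,0,0,0,0.003,0,0,0,0,0,0.003]'>/dev/null;python3 r.py; python3 s.py w6
python3 - <<'E'
from h import *
im=camera("top")[:,:,::-1]; cv2.imwrite("pics/t6.png",im); g=cv2.cvtColor(np.ascontiguousarray(im),cv2.COLOR_BGR2GRAY)
for u in (290,370,376): r=int(158.4-(u-264)*.0725); print(u,g[r-7:r+10,u].tolist())
E
```

```text
[ 0.56  -0.024  0.063] [ 0.688  0.726 -0.006 -0.007] [-14.781  -2.922  -0.285] [-0.845  2.709 -0.052]
[ 0.56  -0.024  0.063] [ 0.688  0.726 -0.006 -0.008] [-16.298  -4.831  -0.078] [-1.02   2.967 -0.032]
[ 0.56  -0.023  0.063] [ 0.687  0.726 -0.007 -0.009] [-1.7931e+01 -5.5570e+00 -1.0000e-03] [-1.094  3.121 -0.103]
[ 0.56  -0.023  0.063] [ 0.689  0.725 -0.007 -0.009] [-16.824  -4.41    0.235] [-0.936  3.084  0.086]
[ 0.561 -0.023  0.063] [ 0.687  0.726 -0.007 -0.009] [-17.988  -5.797  -0.1  ] [-1.075  3.061 -0.061]
[ 0.56  -0.023  0.063] [ 0.686  0.727 -0.007 -0.009] [-17.161  -5.285  -0.784] [-1.196  3.096 -0.252]
[ 0.561 -0.023  0.063] [ 0.687  0.726 -0.007 -0.009] [-17.752  -4.937   0.479] [-1.069  3.091 -0.041]
{'position': [0.5605, -0.0235, 0.0632], 'tool_rot': [0.6875, 0.7261, -0.0069, -0.0086], 'ft_force': [-17.7519, -4.9367, 0.4788], 'moment': [-1.0687, 3.091, -0.0409]}
[[467.5, 9.0], [445.4, 220.5]]
blade yaw 0.0183 x(-.017) 0.6270 rms 0.00051 n 190/206 y -0.003..0.099
bar pred [[570.2, -26.9], [523.0, 253.0]]
290 [181, 126, 133, 137, 145, 210, 247, 232, 232, 240, 250, 255, 255, 254, 228, 188, 143]
370 [246, 212, 126, 134, 125, 100, 194, 253, 248, 249, 236, 128, 130, 131, 134, 136, 135]
376 [243, 154, 131, 133, 122, 176, 247, 250, 247, 252, 247, 123, 133, 133, 136, 137, 135]
```

```bash
for i in 1 2; do python3 -m inch '[0,0.0125,-0.003,0,0,0,0,0.0125,-0.003,0,0,0,0,0.0125,-0.003,0,0,0,0,0.0125,-0.003,0,0,0]'>/dev/null;python3 r.py;done
python3 -m inch '[0,-0.02,0,0,0,0,0,-0.04,0,0,0,0,0,-0.06,0,0,0,0,0,-0.08,0,0,0,0,0,-0.10,0,0,0,0,0,-0.12,0,0,0,0,0,-0.14,0,0,0,0,0,-0.16,0,0,0,0,0,-0.18,0,0,0,0,0,-0.20,0,0,0,0,0,-0.22,0,0,0,0,0,-0.24,0,0,0,0,0,-0.27,0,0,0,0,0,-0.3,0,0,0,0,0,-0.4,0,0,0,0,0,-0.6,0,0,0,0,0,-0.8,0,0,0,0,0,-0.8,0,0,0,0,0,-0.8,0,0,0,0]'>/dev/null; python3 r.py; python3 s.py w7
python3 - <<'E'
from h import *
im=np.ascontiguousarray(camera("top")[:,:,::-1]); cv2.imwrite("pics/t7.png",im)
a=cv2.resize(im[130:260,240:420],(720,520),interpolation=cv2.INTER_CUBIC); cv2.imwrite("pics/t7c.png",a)
E
```

```text
[ 0.561 -0.023  0.063] [ 0.687  0.726 -0.007 -0.009] [-18.164  -5.564   0.238] [-1.205  3.254 -0.111]
[ 0.561 -0.023  0.063] [ 0.687  0.726 -0.008 -0.01 ] [-20.399  -6.39    1.834] [-1.27   3.438 -0.108]
[ 0.507 -0.027  0.066] [ 0.688  0.726 -0.    -0.   ] [ 0.596  0.11  -3.448] [-0.061  0.108  0.032]
{'position': [0.5074, -0.0271, 0.0658], 'tool_rot': [0.6882, 0.7255, -0.0001, -0.0003], 'ft_force': [0.5964, 0.1102, -3.4479], 'moment': [-0.0606, 0.1078, 0.0323]}
[[464.9, 9.4], [443.4, 219.4]]
blade yaw 0.0504 x(-.017) 0.5761 rms 0.00006 n 211/211 y -0.007..0.098
bar pred [[664.7, -19.9], [604.0, 247.2]]
```

View pics/t7c.png

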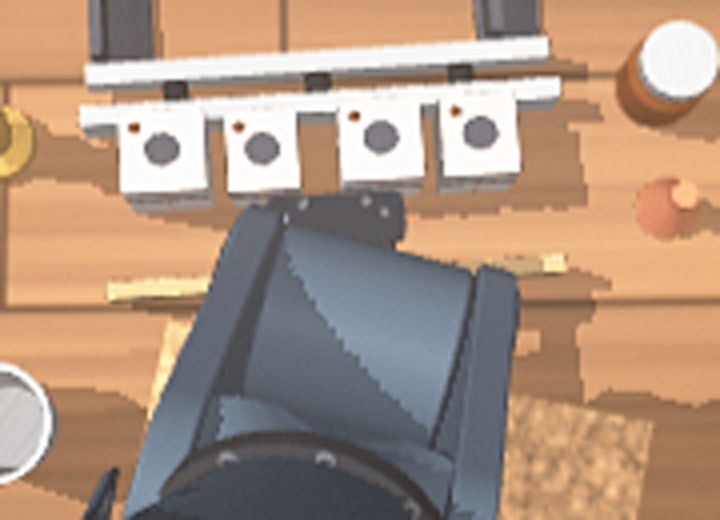

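All four moulds stand against the bar, holes at crop (162,149), (262,148), (381,137), (481,132). Check their depths.

```bash
cat > d.py <<'E'
import sys
from e import *
c=get_calibration("top"); im=cv2.imread("pics/%s.png"%sys.argv[1]); g=cv2.cvtColor(im,cv2.COLOR_BGR2GRAY)
for (x,y),z in zip([(162,149),(262,148),(381,137),(481,132)],(.07,.055,.066,.062)):
    u,v=240+x/4,130+y/4; a,b=int(u)-7,int(v)-6
    m=(255-np.clip(g[b:b+13,a:a+14].astype(float),90,230)); m-=25; n,l,s,ct=cv2.connectedComponentsWithStats((m>80).astype(np.uint8)); k=1+np.argmax(s[1:,4]); q=np.array(ct[k])+[a,b]
    P=unproj(c,[q],z)[0]; e=np.array([np.cos(.051),np.sin(.051)]); w=P[:2]-[.6766,-.017]; print(s[k,4],q.round(1),P.round(4),"depth from face %.4f along %.3f"%(w@e,w@[-e[1],e[0]]))
print(fit(im,c,264,376,163,154.5,.04,-1,4)); print(fit(im,c,264,376,158.5,150.5,.04,1,3))
E
python3 d.py t7
```

```text
49 [280.  166.9] [0.6477 0.0792 0.07  ] depth from face -0.0240 along 0.097
49 [305.1 166.8] [0.6507 0.0198 0.055 ] depth from face -0.0240 along 0.038
48 [334.8 163.9] [ 0.6543 -0.0519  0.066 ] depth from face -0.0240 along -0.034
50 [359.5 162.6] [ 0.6577 -0.1117  0.062 ] depth from face -0.0237 along -0.094
yaw 0.0500 x(y=-.017) 0.6767 rms 0.00081 n 51/76
yaw 0.0486 x(y=-.017) 0.6901 rms 0.00025 n 30/31
```

```bash
python3 -m inch '[0,0,-0.1,0,0,0,0,0,-0.2,0,0,0,0,0,-0.25,0,0,0,0,0,-0.25,0,0,0]'>/dev/null; python3 -m inch '[-0.05,-0.25,0,0,0,0.03,-0.1,-0.5,0,0,0,0.08,-0.15,-0.75,0,0,0,0.12,-0.191,-0.913,0,0,0,0.164,-0.191,-0.913,0,0,0,0.164,-0.191,-0.913,0,0,0,0.164,-0.191,-0.913,0,0,0,0.164,-0.191,-0.913,0,0,0,0.164]'>/dev/null; python3 r.py; python3 -m inch '[0,0,0.1,0,0,0,0,0,0.2,0,0,0,0,0,0.26,0,0,0,0,0,0.3,0,0,0,0,0,0.32,0,0,0,0,0,0.32,0,0,0]'>/dev/null; python3 r.py
```

```text
[ 0.438 -0.047  0.086] [0.775 0.632 0.001 0.001] [-0.254 -0.031 -3.457] [-0.067  0.112  0.017]
[ 0.436 -0.046  0.059] [ 0.775  0.631 -0.    -0.001] [ 0.382 -0.842 -3.655] [-0.093  0.136 -0.002]
```

```bash
for i in 1 2; do python3 -m inch '[0,0,0.01,0,0,0,0,0,0.01,0,0,0]'>/dev/null; python3 r.py; done
```

```text
[ 0.436 -0.046  0.059] [0.775 0.631 0.    0.   ] [-0.206  0.752 -2.588] [-0.055  0.166 -0.021]
[ 0.436 -0.046  0.059] [0.776 0.631 0.    0.   ] [-0.558  0.066 -3.345] [-0.091  0.175 -0.017]
```

```bash
for i in 1 2; do python3 -m inch '[0,0,0.01,0,0,0,0,0,0.01,0,0,0,0,0,0.01,0,0,0]'>/dev/null; python3 r.py; done
```

```text
[ 0.436 -0.046  0.058] [0.775 0.631 0.    0.   ] [ 1.046 -0.811 -3.661] [-0.046  0.138 -0.027]
[ 0.436 -0.046  0.057] [0.775 0.631 0.    0.   ] [-1.382  0.33   5.212] [-0.039  0.336  0.008]
```

```bash
python3 -m inch '[0,0,0,0,0,0,0,0,0,0,0,0,0,0,0,0,0,0,0,0,0,0,0,0,0,0,0,0,0,0,0,0,0,0,0,0,0,0,0,0,0,0,0,0,0,0,0,0]' 50 20; python3 -m inch '[0,0,-0.1,0,0,0,0,0,-0.3,0,0,0,0,0,-0.6,0,0,0,0,0,-1,0,0,0,0,0,-1,0,0,0,0,0,-1,0,0,0]' >/dev/null; python3 -m inch '[0,0,-0.5,0,0,0,0.5,0,-1,0,0,0,1,0,-1,0,0,0,1,0,-1,0,0,0,1,0,-1,0,0,0,1,0,-1,0,0,0]'; python3 -m inch '[0.5,-0.1,-0.3,0,0,0,1,-0.1,-0.3,0,0,0,1,-0.1,-0.3,0,0,0,1,-0.1,-0.3,0,0,0]'
python3 - <<'E'
from h import *
im=np.ascontiguousarray(camera("top")[:,:,::-1]); cv2.imwrite("pics/t8.png",im)
cv2.imwrite("pics/t8c.png",cv2.resize(im[90:330,160:480],None,fx=2.5,fy=2.5,interpolation=cv2.INTER_CUBIC))
E
python3 d.py t8
```

```text
time: 20.9
position: [0.4362, -0.0463, 0.0568]
tool_rot: [0.775, 0.631, -0.0, -0.0]
ft_force: [-0.4, 0.3, -0.2]
grip_width: 0.0495
grip_force: 0.0
time: 21.9
position: [0.4514, 0.0324, 0.2159]
tool_rot: [0.775, 0.632, -0.001, -0.001]
ft_force: [0.5, -1.1, 0.1]
grip_width: 0.0498
grip_force: 0.0
time: 22.23
position: [0.4604, 0.1125, 0.2399]
tool_rot: [0.775, 0.632, -0.001, -0.0]
ft_force: [-0.4, -1.2, -0.4]
grip_width: 0.0499
grip_force: 0.0
54 [280.1 166.8] [0.648  0.0791 0.07  ] depth from face -0.0237 along 0.097
54 [305.1 166.7] [0.6508 0.0197 0.055 ] depth from face -0.0239 along 0.038
54 [334.7 163.7] [ 0.655  -0.0518  0.066 ] depth from face -0.0234 along -0.034
55 [359.7 162.7] [ 0.6575 -0.112   0.062 ] depth from face -0.0239 along -0.094
yaw 0.0530 x(y=-.017) 0.6759 rms 0.00156 n 56/77
yaw 0.0531 x(y=-.017) 0.6895 rms 0.00037 n 41/41
```

View pics/t8c.png

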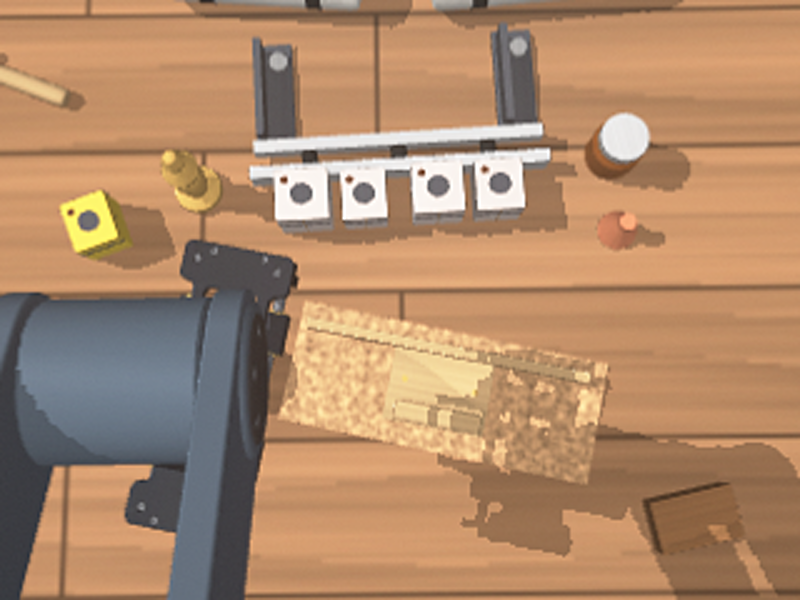

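The straightedge lies back in its old place on the mat (fin at 437,415; blade 305,320–592,378). The moulds are in line on the bar, and the bystanders stand where they did at the start. Handing in.

```bash
python3 -c "
from rig import *;print(hand_in())"
```

```text
the job is handed in; nothing more can be done
None
```

The job is handed in, with no verdict shown: the four moulds stand in line against the bar (depths within about 0.5 mm in the top camera), the straightedge is back on its mat, and nothing else looks moved. The press reached about 20 N at the wrist, roughly 14 N of it on the rack by estimate, and the bar visibly gave; contact of each mould with the bar was judged from the pictures and force balance.

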